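# Open the blue suction gate fully and start the extraction

### The arm

A 7-joint arm with a two-finger parallel gripper is mounted at the origin on the work surface. World frame = base frame: x ahead of the robot, y to its left, z up, the work surface at z = 0. Lengths are in m, angles in rad, forces in N, time in s.
With the tool pointing down it reaches from about 0.4 to 0.85 m from the base axis. Payload 4.5 kg.
Tool frame: the origin (TCP) lies on the centre line of the jaws, within the pads' length; the fingertips stand ctrl.nose_length ahead of it and the grasp point (between the pads) is the TCP (ctrl.nose_length is the distance from the TCP to the fingertips, in m); z points along the fingers, y is the direction in which the jaws open and shut (so a half turn about z gives the same grasp; the last joint's range is limited). The gripper opens to 88 mm and grips with 3 to 60 N. Pads are 18 mm wide; open, the fingers measure 123 mm over their backs; the gripper's body (75 mm by 187 mm) begins 45 mm behind the grasp point.
Start: joints at [1.252, 0.689, -0.195, 1.565, 0.157, 0.902, -0.215], TCP at [0.216, -0.587, 0.258] pointing down, gripper open.
Joint ranges: [-3.01, 3.01], [-0.46, 2.08], [-1.47, 1.51], [0.13, 2.56], [-1, 4.14], [0.04, 2.09], [-2.66, 2.66]. Speed limits (rad/s): [2.57, 2.57, 3.14, 3.14, 3.14, 3.14, 3.14].

### API

Orientations are given as a unit quaternion [x, y, z, w].
In Python, from station import sensors, camera, get_calibration, order, trace, ctrl gives the robot as it stands.
- The arm moves only by the shell command python3 -m inch 'ROWS' [FORCE]. ROWS is JSON, a list that holds one entry, the list of rows, each a list of 5 numbers: the opening, from -1 (shut) to 1 (fully open), so that 0 is half open, then the shift along the world's x, y, z in cm, then the turn about the world's z in degrees. A call has exactly 8 rows; each row shifts and turns the commanded pose from where the row before left it; what a row does not reach is not made up. A row lasts 1/10 s, in which the tool goes at most 50 mm and 8.59 degrees, less where a joint would pass 70% of its speed; a pose out of reach is approached as far as the arm can. A call is refused whole if a number of a shift passes 5 or a number of a turn 8.59, either way. A call with a gripper value outside its range is refused whole. The fingers move at their own pace and stop on an object; FORCE is the grip in N (left out, the last holds). Time passes only in rows, so rows that do not move let the fingers close, or fill a call up. It gives the time, the measured TCP pose, the force and the opening at its end, in the units of the state.
- sensors.get_state(): the state, without advancing time (a new reading comes with each control period).
- camera(name): name is "side" or "top" or "wrist"; returns (picture, depth): 400x640x3 uint8, blue, green, red; 400x640 float32, m along the optical axis (not along the pixel's ray), 0 where there is no reading.
- get_calibration(name): a dict with "intrinsics" (3x3 intrinsics, pixels), "T" (4x4, takes a point from camera to world coordinates). Camera axes: x right, y down, z forward; pixel columns grow to the right and rows downward; lengths in m; the calibration is good to about 2 mm. A picture is of the moment at which its call begins: read the wrist's pose just before it. get_calibration takes no time and is no camera call; for the wrist camera it gives the pose at the moment of the call.
- order.hand_in(): hands the job in, once; it reports no verdict.
Trained networks look in the newest picture that a camera, given by its name, has taken for a name from the list of things; names that differ only in an ending like _2 or _b are one class to them, and where a whole thing is asked for, a point or a joint stands for the part that bears it (a point fixed in the world has none). Each returns a list of dicts, best first, with "p" (0 to 1); they miss things now and then, are a little off and sometimes report something else, mostly with a low value. They report only what shows in the picture. A call takes as long as a camera call.
- trace(camera, thing): "region" (400x640 bool, what is visible of it) and "location" ([row, column] in pixels, amid what is visible of it).
The state is a dict: "t": time; "qpos": joint angles; "dq": joint speeds; "joint_torque": joint torques, N m; "eef_pos": TCP position; "orientation": TCP orientation; "force": force on the tool from outside, world axes, zero at the start; "torque": the same for the moment, N m; "gripper_width": opening from 0.0 (shut) to 1.0 (fully open).
Only numpy, scipy, OpenCV 4.12 (cv2) and the standard library are available. Lean on these libraries where they do the work, as an engineer would, in place of code of your own. Each camera call takes 0.05 s, during which the arm holds its last target. There are 200 camera calls.

### The job

With the fingertips, push the blue suction gate's lever away from the robot, past its half-open click, all the way to the fully open stop. Only then press the green start button right down and let it come back up. Leave the yellow gate half open as it is, do not press the red stop button, and do not pick up or push aside anything that stands on the bench.

Things in the scene. Friction and masses are not known exactly. Their poses are not given: they have to be found in the camera images.
- blue_gate: fixed suction gate, blue housing 140 (x) x 86 (y) mm, flat grey cover 50 mm above the bench. Origin under its centre. Its x axis runs along the lever's slot: white bars mark closed (-30 mm, robot's side), one dot half open (0), two dots fully open (+30 mm, far side). This is the one to open; it may stand left or right.
- blue_lever_top (a point): middle of the top of the blue lever's paddle, 90 mm above the bench. The upright blue paddle is 14 mm thick along the slot, 44 mm across it and 28 mm tall (its lower edge is 12 mm above the cover), on the slot's centre line, 30 mm towards the robot from the housing's centre when closed; it moves with the lever.
- blue_lever (a joint): slide of the blue lever along its gate's +x, m: 0 closed (hard stop), 0.030 half open (first click), 0.060 fully open (second click and hard stop). Let go, it snaps into the nearest of the three. It takes about 6 N to push it over the hump between two places, plus about 1 N more when moving at 50 mm/s.
- yellow_gate: fixed suction gate, yellow housing 140 (x) x 86 (y) mm, flat grey cover 50 mm above the bench. Origin under its centre. Its x axis runs along the lever's slot: white bars mark closed (-30 mm, robot's side), one dot half open (0), two dots fully open (+30 mm, far side). Identical but for the colour; its lever stands half open and is to be left there.
- yellow_lever (a joint): slide of the yellow lever along its gate's +x, m: 0 closed (hard stop), 0.030 half open (first click), 0.060 fully open (second click and hard stop). Let go, it snaps into the nearest of the three. It takes about 6 N to push it over the hump between two places, plus about 1 N more when moving at 50 mm/s.
- start_button_top (a point): centre of the top of the green round start button, 32 mm across, on a fixed white box 66 x 66 x 55 mm that stands between the gates, nearer or farther than the red one; 77 mm above the bench when up. It is pressed straight down.
- start_button (a joint): how far the green button is down, m: 0 up, 0.006 fully down (about 5 N); a spring brings it back. It counts as pressed from 0.004.
- stop_button_top (a point): centre of the top of the red round stop button, of the same shape and on the same kind of box; not to be pressed.
- stop_button (a joint): how far the red button is down, m: 0 up, 0.006 fully down
- jar: amber screw-top jar, 42 mm across, 62 mm tall, standing just beyond the far end of the blue gate; origin under its centre. Loose; leave it alone.
- plaster_model: off-white plaster dental model, 50 x 56 x 25 mm, lying just beyond the far end of the yellow gate; origin under its centre. Loose; leave it alone.
- spatula: spatula about 200 mm long lying on the left of the bench; origin under its middle. Loose; leave it alone.
- brush: brush about 170 mm long lying on the right of the bench; origin under its middle. Loose; leave it alone.
- mixing_bowl: orange mixing bowl, 80 mm across, 50 mm tall, towards the back of the bench; origin under its centre. Loose; leave it alone.
- liquid_bottle: white bottle, 52 mm across, 120 mm tall, towards the back of the bench; origin under its centre. Loose; leave it alone.
- wax_block: pink wax block, 50 x 32 x 18 mm, lying at the back, beyond the button boxes; origin under its centre. Loose; leave it alone.

How it is judged:
By the outcome, as a careful person would: the job done as asked, in the order asked, and still so for the second after the job is handed in, with the robot touching nothing.
It also fails if it takes over 38 s, if anything falls off the work surface, if the arm or the gripper's body presses on something with over 40 N, if the wrist force passes 120 N, or if a joint passes its speed limit or range.

## Working session

There is one attempt and no reset: what is moved stays moved. The work goes in short steps, Python scripts to look and compute and a shell command to move; the robot and the scene stay as the last step left them, time stands still between calls to the robot, and variables do not carry over. Pictures are saved under pics/ and viewed, about 8 in all and at most 12, crops included, and the job is handed in when it is done.

```bash
ls; mkdir -p pics; cat > h.py <<'E'
import numpy as np, cv2
from station import sensors, camera, get_calibration, order, trace, ctrl
def cloud(name, d):
    c=get_calibration(name); K=np.array(c["intrinsics"]); T=np.array(c["T"])
    v,u=np.mgrid[:d.shape[0],:d.shape[1]]
    P=np.stack([(u-K[0,2])/K[0,0]*d,(v-K[1,2])/K[1,1]*d,d],-1)
    W=P@T[:3,:3].T+T[:3,3]; W[d<=0]=np.nan; return W
E
python3 - <<'E'
from h import *
s=sensors.get_state(); print({k:np.round(v,3) for k,v in s.items()}, ctrl.nose_length)
im,d=camera("top"); cv2.imwrite("pics/top1.png",im); W=cloud("top",d); np.save("W.npy",W)
for n in ["blue_gate","blue_lever_top","yellow_gate","yellow_lever","start_button_top","stop_button_top","jar"]:
    for r in trace("top",n)[:2]:
        m=r["region"]; w=W[m]; w=w[~np.isnan(w[:,0])]
        if len(w): print(n,round(r["p"],2),np.round(r["location"]),m.sum(),np.round(np.median(w,0),3),np.round(np.percentile(w,2,0),3),np.round(np.percentile(w,98,0),3))
E
```

```text
pics
{'t': np.float64(0.0), 'qpos': array([ 1.252,  0.69 , -0.195,  1.566,  0.157,  0.902, -0.215]), 'dq': array([-0.001,  0.   , -0.001, -0.001,  0.001, -0.001,  0.001]), 'joint_torque': array([ 1.0000e-03, -5.2756e+01, -1.2670e+00, -1.5343e+01, -5.3000e-02,
        6.0000e-03,  0.0000e+00]), 'eef_pos': array([ 0.216, -0.586,  0.257]), 'orientation': array([ 0.984,  0.176, -0.   , -0.001]), 'force': array([-0.272, -0.495,  0.461]), 'torque': array([-0.008,  0.007,  0.035]), 'gripper_width': np.float64(1.0)} 0.019
blue_gate 0.69 [216. 401.] 1765 [ 0.556 -0.215  0.05 ] [ 0.487 -0.262  0.001] [ 0.626 -0.173  0.089]
blue_gate 0.65 [195. 321.] 78 [0.622 0.016 0.077] [0.609 0.005 0.073] [0.634 0.028 0.081]
yellow_gate 0.78 [217. 246.] 1831 [0.555 0.212 0.05 ] [ 0.484  0.156 -0.   ] [0.629 0.272 0.089]
yellow_lever 0.63 [211. 244.] 87 [0.558 0.217 0.089] [0.547 0.196 0.054] [0.572 0.235 0.094]
start_button_top 0.43 [190. 317.] 79 [0.623 0.016 0.077] [0.609 0.005 0.073] [0.635 0.027 0.081]
stop_button_top 0.43 [248. 322.] 109 [0.47  0.011 0.076] [ 0.456 -0.005  0.066] [0.483 0.025 0.082]
jar 0.75 [179. 404.] 223 [ 0.665 -0.22   0.06 ] [ 0.648 -0.24   0.007] [ 0.686 -0.204  0.066]
```

View pics/top1.png

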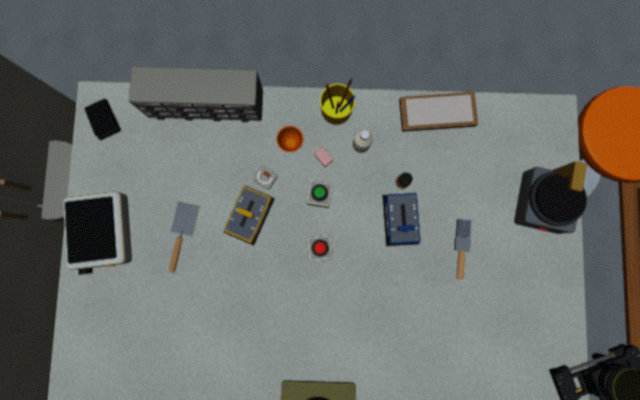

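The picture shows the blue gate at right (402,217), with its lever at the near end (405,229). The jar is at (404,180), the green button at (319,192) and the red one at (320,247). Next I'll measure the gate's yaw and the paddle's position.

```bash
python3 - <<'E'
from h import *
im,d=camera("top"); W=cloud("top",d)
r=trace("top","blue_gate"); r=max(r,key=lambda r:r["region"].sum()); m=r["region"]
def rect(w):
    c,s,a=cv2.minAreaRect((w[:,:2]*1000).astype(np.float32)); return np.round(c,1),np.round(s,1),round(a,1)
z=W[...,2]
near=(abs(W[...,0]-.556)<.1)&(abs(W[...,1]+.216)<.07)
print("cover",rect(W[near&(abs(z-.05)<.008)&(W[...,0]<.64)]), rect(W[m&(abs(z-.05)<.008)]))
p=near&(z>.075)&(W[...,0]<.63); print("paddle",p.sum(),W[p].mean(0).round(4),rect(W[p]))
print("body yaw-ish", W[near&(z>.01)&(W[...,0]<.64)][:,:2].mean(0))
im,d=camera("side"); cv2.imwrite("pics/side1.png",im); W=cloud("side",d); z=W[...,2]
near=(abs(W[...,0]-.556)<.1)&(abs(W[...,1]+.216)<.07)
q=W[near&(abs(z-.05)<.006)&(W[...,0]<.64)]; print("side cover",len(q),rect(q))
p=near&(z>.07)&(W[...,0]<.62); print("side paddle",p.sum(),W[p].mean(0).round(4),rect(W[p]))
p=near&(z>.085)&(W[...,0]<.62); print("side paddle top",p.sum(),W[p].mean(0).round(4),rect(W[p]))
p=(abs(W[...,0]-.622)<.03)&(abs(W[...,1]-.016)<.03)&(abs(z-.077)<.005); print("green side",p.sum(),W[p].mean(0).round(4))
E
```

```text
cover (array([ 559.7, -220.3]), array([140. ,  86.9]), 5.1) (array([ 559.7, -220.3]), array([140. ,  86.9]), 5.1)
paddle 87 [ 0.53   -0.2222  0.0881] (array([ 530.2, -222.2]), array([13.8, 43.1]), 5.6)
body yaw-ish [ 0.55819798 -0.2168514 ]
side cover 2044 (array([ 558.5, -224.3]), array([141.2,  86.5]), 4.8)
side paddle 184 [ 0.5278 -0.2292  0.0848] (array([ 529.6, -226.9]), array([14.9, 44. ]), 5.3)
side paddle top 122 [ 0.5289 -0.2271  0.0884] (array([ 528.9, -226.3]), array([14.9, 43.1]), 3.1)
green side 101 [0.621  0.0108 0.0759]
```

View pics/side1.png

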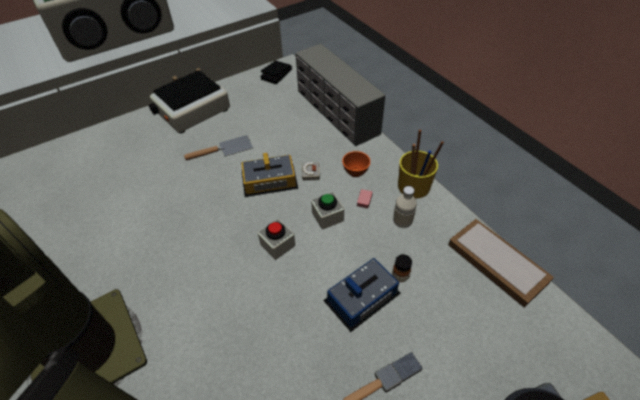

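```bash
python3 -m inch '[[[-1,2.9,3.9,0,-5],[-1,2.9,3.9,0,-5],[-1,2.9,3.9,0,-5.3],[-1,2.9,3.9,0,0],[-1,2.9,3.9,0,0],[-1,2.9,3.9,0,0],[-1,2.9,3.9,0,0],[-1,2.9,3.9,0,0]]]'
```

```text
t: 1.35
eef_pos: [0.4491, -0.2728, 0.258]
orientation: [0.999, 0.043, 0.0, 0.0]
force: [0.5, -0.7, -0.2]
gripper_width: 0.298
```

```bash
python3 -m inch '[[[-1,1.5,2.2,0,0],[-1,1.4,2.2,0,0],[-1,0,0,-2.5,0],[-1,0,0,-2.5,0],[-1,0,0,-2.5,0],[-1,0,0,-2.5,0],[-1,0,0,-2,0],[-1,0,0,0,0]]]'
python3 - <<'E'
from h import *
im,d=camera("wrist"); cv2.imwrite("pics/w1.png",im); W=cloud("wrist",d); z=W[...,2]
near=(abs(W[...,0]-.556)<.1)&(abs(W[...,1]+.216)<.07)&(W[...,0]<.62)
p=near&(z>.084)&(z<.096)
if p.sum()>5:
  print(p.sum(),W[p].mean(0).round(4),cv2.minAreaRect((W[p][:,:2]*1000).astype(np.float32)))
print(sensors.get_state()["eef_pos"])
E
```

```text
t: 2.15
eef_pos: [0.4757, -0.2298, 0.1357]
orientation: [0.999, 0.043, -0.002, -0.001]
force: [-0.1, -0.3, 0.7]
gripper_width: 0.006
2298 [ 0.5322 -0.2264  0.0904] ((531.516357421875, -226.4337158203125), (14.390686988830566, 43.5748176574707), 4.572916507720947)
[ 0.47650103 -0.23021202  0.13706413]
```

View pics/w1.png

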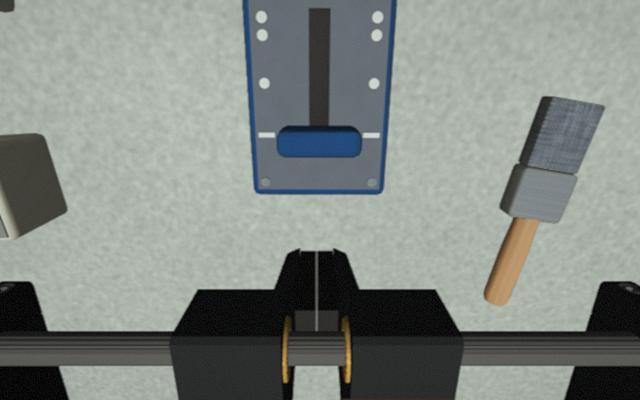

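The wrist view shows the paddle at (319,142), at the closed bars and in line with the shut fingertips at (316,255). I'll lower and push.

```bash
python3 -m inch '[[[-1,0,0.1,-2.3,0],[-1,0,0.1,-2.3,0],[-1,1,0.09,0,0],[-1,1,0.09,0,0],[-1,1,0.09,0,0],[-1,0.5,0.04,0,0],[-1,0.5,0.04,0,0],[-1,0.5,0.04,0,0]]]'
```

```text
t: 3.0
eef_pos: [0.5197, -0.225, 0.0921]
orientation: [0.999, 0.042, -0.002, -0.0]
force: [-6.6, 0.0, 5.1]
gripper_width: 0.005
```

```bash
python3 -m inch '[[[-1,0.6,0.05,0,0],[-1,0.6,0.05,0,0],[-1,0.6,0.05,0,0],[-1,0.6,0.05,0,0],[-1,0.6,0.05,0,0],[-1,0.6,0.05,0,0],[-1,0.6,0.05,0,0],[-1,0.6,0.05,0,0]]]'
```

```text
t: 3.8
eef_pos: [0.5715, -0.2204, 0.0918]
orientation: [0.999, 0.043, 0.001, 0.0]
force: [-5.1, -0.5, 1.5]
gripper_width: 0.008
```

```bash
python3 -m inch '[[[-1,0.4,0.04,0,0],[-1,0.3,0.03,0,0],[-1,0.2,0.02,0,0],[-1,0,0,0,0],[-1,0,0,0,0],[-1,0,0,0,0],[-1,0,0,0,0],[-1,0,0,0,0]]]'
```

```text
t: 4.6
eef_pos: [0.5722, -0.2203, 0.0913]
orientation: [0.999, 0.042, -0.007, -0.001]
force: [-13.6, 0.3, 11.2]
gripper_width: 0.005
```

```bash
python3 -m inch '[[[-1,-1,-0.09,0,0],[-1,-1.5,-0.13,0,0],[-1,-2,-0.17,0,0],[-1,-2,-0.17,0,0],[-1,0,0,2,0],[-1,0,0,2.5,0],[-1,0,0,2.5,0],[-1,0,0,0,0]]]'
python3 - <<'E'
from h import *
for n in ["wrist","top"]:
  im,d=camera(n); cv2.imwrite(f"pics/{n}2.png",im); W=cloud(n,d); z=W[...,2]
  near=(abs(W[...,0]-.57)<.08)&(abs(W[...,1]+.22)<.05)&(W[...,0]<.63)
  p=near&(z>.08)&(z<.097); print(n,p.sum(),cv2.minAreaRect((W[p][:,:2]*1000).astype(np.float32)) if p.sum()>4 else 0)
for n in ["start_button_top","stop_button_top"]:
  r=trace("top",n)[0]; w=W[r["region"]]; w=w[abs(w[:,2]-.077)<.005]; print(n,r["p"],len(w),np.round(w.mean(0),4), r["location"])
print(sensors.get_state()["eef_pos"])
E
```

```text
t: 5.4
eef_pos: [0.5172, -0.226, 0.1648]
orientation: [0.999, 0.043, 0.004, 0.001]
force: [1.0, 0.2, -0.5]
gripper_width: 0.009
wrist 1824 ((588.4152221679688, -220.47230529785156), (13.69194221496582, 43.983665466308594), 4.838695526123047)
top 81 ((588.37841796875, -217.732421875), (13.58032512664795, 41.81112289428711), 0.9632973074913025)
start_button_top 0.39 90 [0.6223 0.0159 0.0765] [190.8, 318.2]Traceback (most recent call last):
  File "<stdin>", line 7, in <module>
IndexError: list index out of range
```

View pics/wrist2.png

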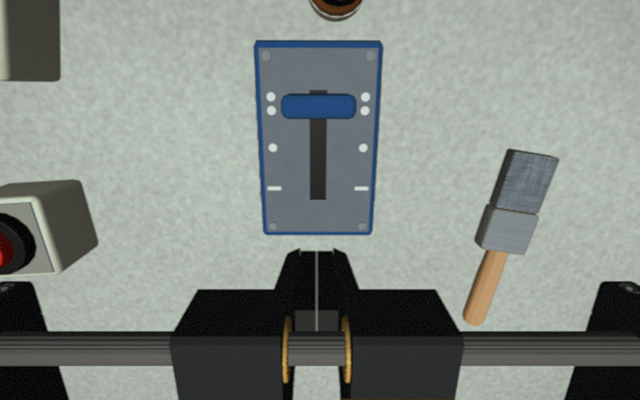

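The wrist view shows the paddle at (318,105), between the two-dot marks, so the gate is fully open. On to the green button.

```bash
python3 -m inch '[[[-1,0,3,1,0],[-1,0.7,4,0.5,0],[-1,0.7,4,0,0],[-1,0.7,4,0,0],[-1,0.7,4,0,0],[-1,0.7,3,0,0],[-1,0.7,1.7,0,0],[-1,0,0,0,0]]]'
python3 - <<'E'
from h import *
im,d=camera("wrist"); cv2.imwrite("pics/w3.png",im); W=cloud("wrist",d); z=W[...,2]
hsv=cv2.cvtColor(im,cv2.COLOR_BGR2HSV)
p=(hsv[...,0]>45)&(hsv[...,0]<85)&(hsv[...,1]>100)&(abs(z-.077)<.004)
w=W[p]; print(p.sum(),w.mean(0).round(4),cv2.minEnclosingCircle((w[:,:2]*1000).astype(np.float32)),np.argwhere(p).mean(0))
print(sensors.get_state()["eef_pos"])
E
```

```text
t: 6.4
eef_pos: [0.5564, 0.0157, 0.1756]
orientation: [0.999, 0.046, -0.0, -0.001]
force: [-0.3, -0.5, -0.6]
gripper_width: 0.003
1860 [0.6222 0.0095 0.0766] ((621.68701171875, 9.318826675415039), 15.775480270385742) [113.79569892 331.12096774]
[0.55573456 0.01280284 0.17570088]
```

View pics/w3.png

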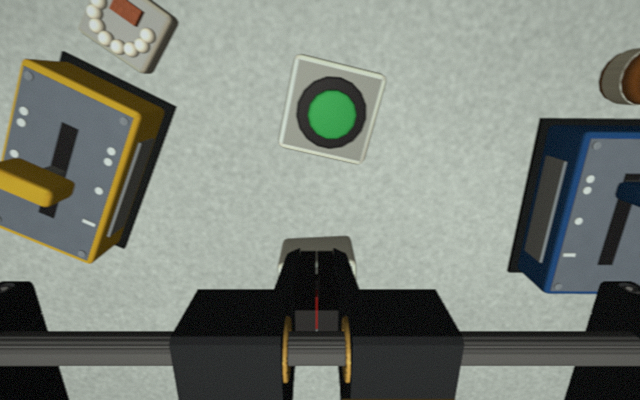

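The green button is centred at (331,114), i.e. (0.622, 0.010, 0.077). I'll move above it and check the height of the black ring.

```bash
python3 - <<'E'
from h import *
im,d=camera("wrist"); W=cloud("wrist",d)
r=np.hypot(W[...,0]-.622,W[...,1]-.0095)
for a in range(0,34,3):
  m=(r>=a/1e3)&(r<(a+3)/1e3); print(a,np.round(np.nanpercentile(W[m][:,2],[5,50,95]),4),im[m].mean(0).round())
E
python3 -m inch '[[[-1,2,-0.1,0,0],[-1,2.4,-0.2,0,0],[-1,2,0,0,0],[-1,0,0,-2.5,0],[-1,0,0,-2.5,0],[-1,0,0,-1.5,0],[-1,0,0,0,0],[-1,0,0,0,0]]]'
```

```text
0 [0.0758 0.0769 0.078 ] [ 83. 162.  63.]
3 [0.076  0.077  0.0781] [ 83. 162.  63.]
6 [0.0759 0.0769 0.078 ] [ 82. 161.  62.]
9 [0.0759 0.077  0.0781] [ 82. 160.  62.]
12 [0.075  0.0767 0.0778] [ 76. 150.  56.]
15 [0.0659 0.0673 0.0766] [47. 66. 44.]
18 [0.0658 0.0669 0.068 ] [46. 47. 48.]
21 [0.0652 0.0667 0.068 ] [50. 52. 53.]
24 [0.0549 0.056  0.0654] [135. 146. 143.]
27 [0.0543 0.0559 0.0571] [148. 161. 156.]
30 [0.0533 0.2311 0.2439] [70. 75. 73.]
33 [0.0532 0.2366 0.2449] [51. 54. 52.]
t: 7.3
eef_pos: [0.6199, 0.0076, 0.1119]
orientation: [0.999, 0.042, -0.0, 0.0]
force: [0.1, -0.4, 0.9]
gripper_width: 0.002
```

```bash
python3 -m inch '[[[-1,0.1,0.1,-1,0],[-1,0,0.1,-0.4,0],[-1,0,0,-0.3,0],[-1,0,0,-0.3,0],[-1,0,0,-0.3,0],[-1,0,0,-0.2,0],[-1,0,0,0,0],[-1,0,0,0,0]]]'
```

```text
t: 8.1
eef_pos: [0.6212, 0.011, 0.0902]
orientation: [0.999, 0.043, 0.001, -0.0]
force: [-5.8, 1.2, 25.3]
gripper_width: 0.01
```

It bottomed out: tip at 0.071 m, 25 N. Now I'll release it and clear.

```bash
python3 -m inch '[[[-1,0,0,0.5,0],[-1,0,0,1.5,0],[-1,0,0,3,0],[-1,0,0,3,0],[-1,-2.5,0,3,0],[-1,-4,0,1,0],[-1,-4,0,0,0],[-1,0,0,0,0]]]'
python3 - <<'E'
from h import *
im,d=camera("wrist"); W=cloud("wrist",d); cv2.imwrite("pics/w4.png",im); z=W[...,2]
r=np.hypot(W[...,0]-.622,W[...,1]-.0095); print("green z",np.nanmedian(z[r<.01]))
im,d=camera("top"); W=cloud("top",d); cv2.imwrite("pics/top4.png",im); z=W[...,2]
for n,x,y in [("blue",.57,-.22),("yellow",.56,.215)]:
  p=(abs(W[...,0]-x)<.06)&(abs(W[...,1]-y)<.05)&(z>.08)&(z<.097); print(n,p.sum(),W[p].mean(0).round(4))
a=cv2.imread("pics/top1.png"); cv2.imwrite("pics/cmp.png",cv2.resize(im[110:290,150:490],None,fx=2.3,fy=2.3))
s=sensors.get_state(); print(s["t"],s["eef_pos"],s["force"])
E
```

```text
t: 8.9
eef_pos: [0.5086, 0.0099, 0.207]
orientation: [0.999, 0.043, -0.005, 0.0]
force: [0.1, -0.1, -0.2]
gripper_width: 0.005
green z 0.07768469811932904
blue 82 [ 0.589  -0.2169  0.0884]
yellow 84 [0.5584 0.2164 0.089 ]
9.0 [0.51581293 0.01054055 0.20741484] [1.6911784  0.48679295 0.3050982 ]
```

View pics/w4.png

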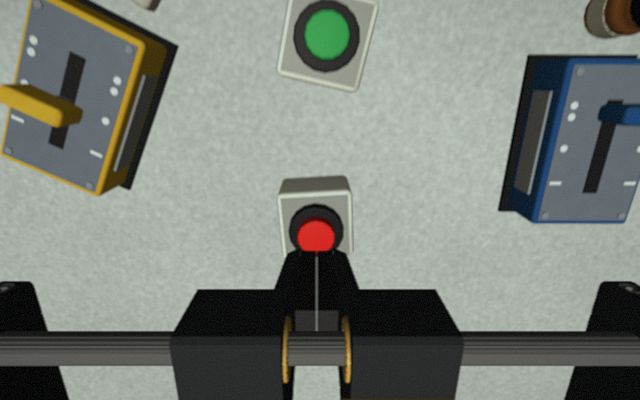

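View pics/cmp.png

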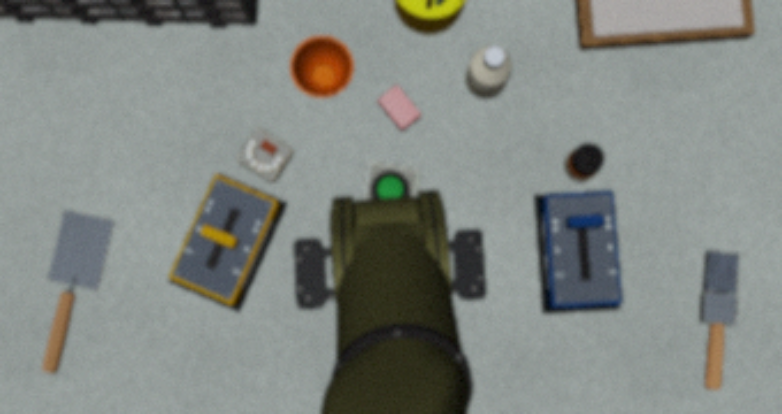

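The green button at (326,35) is back up and the red one is untouched, with the fingers well above it. The blue lever is at the two dots, the yellow one is still half open, and the loose things haven't moved.

```bash
python3 -c "
from station import order; print(order.hand_in())"
```

```text
the job is handed in; nothing more can be done
None
```

The blue gate is fully open and the green start button was pressed afterwards. The job was handed in at about 9 s on the robot's clock, and no verdict was reported.

- **Blue lever:** I pushed it with the shut fingertips through the half-open click until it met the hard stop at about 14 N. Afterwards its paddle sat between the two-dot marks. It measured about 57–59 mm of travel against the nominal 60, which is within camera accuracy.
- **Green button:** I pressed it to the bottom, with the fingertips at 71 mm and about 25 N, then released it. Its top measured 77.7 mm, so it is back up.
- **Everything else:** The yellow lever is still half open: it measured the same position before and after. The red button was never touched. The loose things look unmoved in the last top picture, but I did not measure them. The tool finished in the clear with no contact force.

One check failed: after the lever push, the network did not find the red button in the top picture. The wrist picture showed it up and untouched, but I did not measure its height at the end.

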